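Load the label roll and hold the tension slide at the mark

TASK

Load the hand label dispenser: take the label roll with a light grip, because a hard squeeze creases the labels, put it over the upright spindle so that it sits all the way down, and let go of it. Then take the dispenser's spring-return slide by its handle, pull it out until its pointer lines up with the small index clip on the scale, and finish while still holding it there, so that a colleague can thread the labels. Leave the tape roll and the jar where they are.

Things in the scene. Friction and masses are not known exactly. Their poses are not given: they have to be found in the camera images.
- label_roll: Upright roll of bottle labels, the smaller of two rolls: outside diameter 67 mm, height 45 mm, open core about 36 mm, 0.10 to 0.19 kg. Origin: centre of the underside, z up. One of three things before and right of the dispenser, in any order, 120 mm or more apart. Grip it across the outside, lightly (about 20 to 30 N a finger); finger forces on it that add up to 80 N crease the labels.
- dispenser: Label dispenser fixed to the desk: grey base plate 260 (x) by 210 (y) by 12 mm. Origin: centre of the underside, z up, -x edge toward the robot. In its frame: upright spindle at (30, 60) mm; slide rail along x at y = -45; low peel bar at x = -115 before the spindle, 38 mm high; spring housing behind the slide, x = 43 to 128, 39 mm high.
- spindle_seat (a point): Centre of the flange at the foot of the spindle, 22 mm above the desk, where the roll's underside rests. Flange diameter 58 mm; axes as the dispenser's.
- spindle_top (a point): Top of the spindle, 50 mm above the flange and 72 mm above the desk. The spindle is a steel post of 26 mm diameter, tapered to 16 mm over the top 10 mm.
- tension_slide: Spring-return slide: aluminium carriage with a black upright handle. Origin at its middle on the rail line, 18 mm above the desk; axes as the dispenser's. Home at x = 15 mm of the dispenser; it is pulled along the dispenser's -x, toward the robot, hard stop 88 mm out. The spring pulls it home with 4 N at home and 90 N/m more (10 N at 65 mm); it runs back if let go.
- slide_handle (a point): Centre of the foot of the handle, 36 mm above the desk. The handle is a black upright block 18 mm along the pull, 26 mm across it and 56 mm high, so its top is 92 mm above the desk; it moves with the slide. It can be pinched from above, fingers in front and behind.
- slide_pointer (a point): Tip of the slide's thin pointer fin, level with the middle of the handle along the pull and 40 mm to its -y side, 30 mm above the desk. It moves with the slide.
- index_clip: Small aluminium clip, 10 mm along the rail, with an upright 3 mm ridge 20 mm high, clamped on the scale strip beside the rail, 45 to 70 mm from the pointer's home. The ridge is the mark. Origin: underside, right under the ridge; axes as the dispenser's, so the pointer is on the mark when its x in this frame is 0.
- packing_tape: Larger roll, brown packing tape, 98 mm diameter, 48 mm high; stands beside the label roll. Bystander. Origin at the centre of its underside.
- sample_jar: Glass jar with a brass-coloured lid, 64 mm diameter, 94 mm high; stands beside the label roll. Bystander. Origin at the centre of its underside.

How it is judged:
By the outcome, as a careful person would: the job done as asked, in the order asked, and still so for the second after the job is handed in, while the arm keeps its last pose, push and grip.
It also fails if it takes over 58 s, if anything falls off the work surface, if the arm or the gripper's body presses on something with over 40 N, if the wrist force passes 120 N, or if a joint passes its speed limit or range.

ROBOT

A 7-joint arm with a two-finger parallel gripper is mounted at the origin on a cart in front of the work surface, level with it; the furniture and walls round the work are solid. World frame = base frame: x ahead of the robot, y to its left, z up, the work surface at z = 0. Lengths are in m, angles in rad, forces in N, time in s.
With the tool pointing down it reaches from about 0.4 to 0.925 m from the base axis. Payload 4.1 kg.
Tool frame: the origin (TCP) lies midway between the tips of the shut fingers; the grasp point (between the pads) lies 19 mm behind it; z points along the fingers, y is the line along which they close (so a half turn about z gives the same grasp; the last joint's range is limited). The gripper opens to 85 mm and grips with 20 to 120 N. Pads are 22 mm wide; open, the fingers measure 114 mm over their backs; the gripper's body (76 mm by 85 mm) begins 54 mm behind the grasp point. The pads swing forward as they close: fully open they stand 13 mm farther back than shut.
Start: joints at [-1.355, 0.398, 0.045, 1.537, -0.019, 1.207, -0.051], TCP at [0.201, 0.618, 0.231] pointing down, gripper open.
Joint ranges: [-2.82, 2.82], [-0.49, 2.23], [-1.37, 1.46], [0, 2.46], [-1.36, 4.5], [0.23, 2], [-2.94, 2.94]. Speed limits (rad/s): [2.57, 2.57, 3.14, 3.14, 3.14, 3.14, 3.14].

INTERFACE

Orientations are given as a unit quaternion [w, x, y, z].
In Python, from plant import env, viewer gives the robot as it stands. The module is installed in compiled form; this text tells all that it offers.
- The arm moves only by the tool step_arm, never from a script. Its argument "commands" is text: rows parted by semicolons, each of 7 numbers parted by spaces: the shift along the world's x, y, z in cm, then the turn, a rotation vector about the world's x, y, z in rad, then the closure, from -1 (fully open) to 1 (shut). In form: dx dy dz wx wy wz fingers; .... A call has 1 to 12 rows; each row shifts and turns the commanded pose from where the row before left it; what a row does not reach is not made up. A row lasts 1/8 s, in which the tool goes at most 62.5 mm and 10.7 degrees, less where a joint would pass 70% of its speed; a pose out of reach is approached as far as the arm can. A call with a gripper value outside its range is refused whole. The fingers move at their own pace and stop on an object; the grip force is fixed at half the most. Time passes only in rows, so rows that do not move let the fingers close. It gives the time, the measured TCP pose, the force, the opening and the grip force at its end, in the units of the state.
- env.sense(): the state, without advancing time (a new reading comes with each control period).
- viewer.grab_frame(name): name is "scene" or "top" or "wrist"; returns a dict with "color" (420x560x3 uint8, blue, green, red), "fx", "fy", "cx", "cy" (pixels), "position" and "attitude" of the camera in the world. Camera axes: x right, y down, z forward; pixel columns grow to the right and rows downward; lengths in m; the calibration is good to about 2 mm. The wrist camera is an equidistant fisheye: a pixel r from the principal point sees the ray r / f radians off the axis. A picture is of the moment at which its call begins. There is no depth.
- env.sign_off(): hands the job in; it is judged then, once.
The state is a dict: "time_s": time; "joints": joint angles; "dq": joint speeds; "joint_torque": joint torques, N m; "ee_pos": TCP position; "tool_rot": TCP orientation; "ft_force": force on the tool from outside, world axes, zero at the start; "torque": the same for the moment, N m; "gripper_width": finger opening in m; "grasp_force": force on a finger pad.
Only numpy, scipy, OpenCV 4.12 (cv2) and the standard library are available. Lean on these libraries where they do the work, as an engineer would, in place of code of your own. Each camera call takes 0.05 s, during which the arm holds its last target. There are 200 camera calls.

## Working session

There is one attempt and no reset: what is moved stays moved. The work goes in short steps, Python scripts to look and compute and a tool call to move; the robot and the scene stay as the last step left them, time stands still between calls to the robot, and variables do not carry over. Pictures are saved under pics/ and viewed, at most 10 in all, crops included, and the job is handed in when it is done.

Besides the shell and the picture viewer there is one more tool, called after "Request:" as name(argument=value, ...), one argument or row to a line, values as JSON. step_arm: Moves the arm, as the interface text tells. Its arguments: {"type":"object","properties":{"commands":{"type":"string"}},"required":["commands"]}

```bash
mkdir -p pics; cat > h.py <<'E'
import numpy as np,cv2
from scipy.spatial.transform import Rotation as R
from plant import env,viewer
def save(n,f):
    d=viewer.grab_frame(n); cv2.imwrite(f'pics/{f}.png',d['color']); 
    np.save(f'pics/{f}.npy',np.array([d['fx'],d['fy'],d['cx'],d['cy'],*d['position'],*np.array(d['attitude']).ravel()],float)); return d
def load(f):
    a=np.load(f'pics/{f}.npy'); att=a[7:]
    M=att.reshape(3,3) if len(att)==9 else R.from_quat(np.roll(att,-1)).as_matrix()
    return a[:4],a[4:7],M
def ray(f,u,v,fish=False):
    (fx,fy,cx,cy),p,M=load(f); x=(u-cx)/fx;y=(v-cy)/fy
    if fish:
        r=np.hypot(x,y); s=np.sin(r)/r if r>1e-9 else 1; d=np.array([x*s,y*s,np.cos(r)])
    else: d=np.array([x,y,1.])
    return p,M@d
def at(f,u,v,z,fish=False):
    p,d=ray(f,u,v,fish); return p+d*(z-p[2])/d[2]
def proj(f,P,fish=False):
    (fx,fy,cx,cy),p,M=load(f); c=M.T@(np.array(P)-p)
    if fish:
        r=np.hypot(c[0],c[1]); k=np.arctan2(r,c[2])/r; return np.array([cx+fx*c[0]*k,cy+fy*c[1]*k])
    return np.array([cx+fx*c[0]/c[2],cy+fy*c[1]/c[2]])
E
python3 - <<'E'
from h import *
for n in('scene','top','wrist'):
    save(n,n+'0'); print(n,load(n+'0'))
a=cv2.imread('pics/top0.png');cv2.imwrite('pics/top0b.png',cv2.resize(a,(800,600)))
print(env.sense())
E
```

```text
scene (array([509.47028674, 509.47028674, 283.39159014, 209.86165101]), array([0.66026828, 0.32559133, 0.85782743]), array([[-0.96105309,  0.23558029, -0.1444953 ],
       [ 0.27636186,  0.82119804, -0.49925735],
       [ 0.00104406, -0.5197458 , -0.85432032]]))
top (array([440.42844965, 440.42844965, 289.439761  , 201.59917381]), array([ 0.34518441, -0.11880693,  0.89585575]), array([[-1.35169313e-02, -9.68700823e-01,  2.47862881e-01],
       [-9.99908285e-01,  1.33044991e-02, -2.53209501e-03],
       [-8.44848957e-04, -2.47874374e-01, -9.68791815e-01]]))
wrist (array([325.1922621 , 325.1922621 , 279.32154452, 210.04772623]), array([0.12282842, 0.64248298, 0.37286653]), array([[ 0.30890089,  0.90060087,  0.30577493],
       [ 0.95109155, -0.29173675, -0.1015605 ],
       [-0.00225969,  0.32219208, -0.94667162]]))
{'time_s': 0.15, 'joints': array([-1.35499089,  0.39901838,  0.04506067,  1.53758597, -0.01870594,
        1.20688789, -0.05073166]), 'dq': array([-0.00025675, -0.00243462,  0.00059418, -0.00537042,  0.00054863,
        0.00021556, -0.000457  ]), 'joint_torque': array([ 2.31467566e-03, -4.75560272e+01,  1.36668965e+00, -2.54514778e+01,
        1.17146134e-02,  6.46956716e-03, -4.74186407e-06]), 'ee_pos': array([0.20109495, 0.61760859, 0.23050699]), 'tool_rot': array([-6.33615940e-05,  1.56724512e-01,  9.87642082e-01, -7.36209217e-04]), 'ft_force': array([1.11015302, 0.21146272, 0.15740945]), 'torque': array([ 0.04235023, -0.02573319, -0.0022946 ]), 'grasp_force': 0.0, 'gripper_width': 0.08512499752280916}
```

View pics/top0b.png

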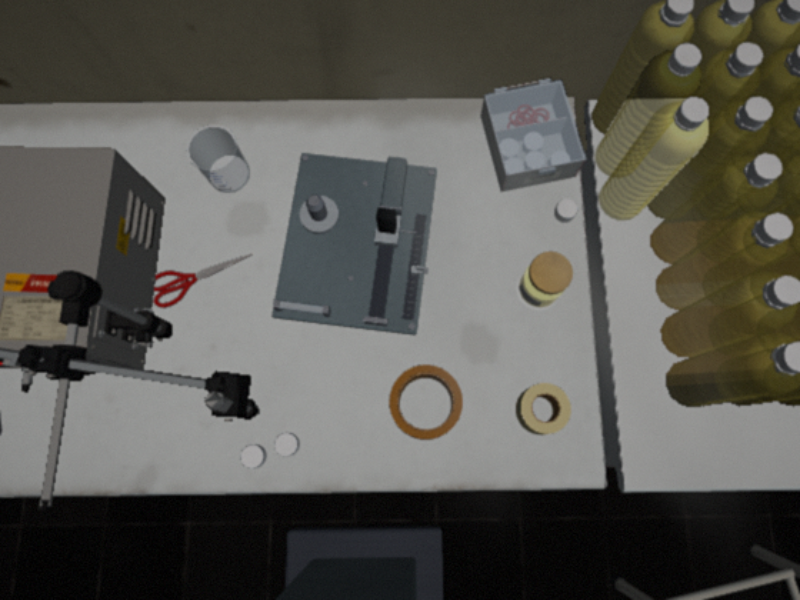

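View pics/scene0.png

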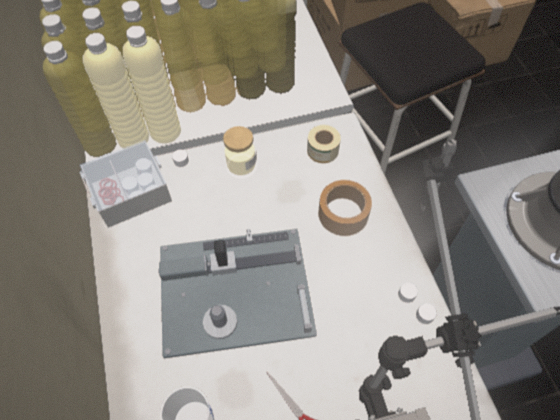

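The top view (800 px) shows the label roll at about (544,408), tape at (426,402), jar at (549,275) and spindle at (317,205). The handle is at (388,215), the clip at (419,269), and the base corners at (304,154), (437,168), (416,333) and (274,318). I can't tell yet what the black linkage at lower left is.

```bash
python3 - <<'E'
from h import *
s=1.42857
for n,u,v,z in [('roll',544,408,.045),('tape',426,402,.048),('jar',549,273,.094),('spTop',314,200,.072),('flange',320,214,.022),('handletop',387,215,.092),('clip',419,269,.025),('c1',304,154,.012),('c2',437,168,.012),('c3',416,333,.012),('c4',274,318,.012)]:
    print(n,at('top0',u/s,v/s,z).round(4))
print('tcp in top',proj('top0',[.201,.618,.231])*s, proj('scene0',[.201,.618,.231]))
print('base in top',proj('top0',[0,0,0])*s)
a=cv2.imread('pics/top0.png')
def crop(x0,y0,x1,y1,k): return cv2.resize(a[y0:y1,x0:x1],None,fx=k,fy=k,interpolation=cv2.INTER_CUBIC)
cv2.imwrite('pics/c1.png',crop(185,100,320,240,4.2))
w=cv2.imread('pics/wrist0.png'); cv2.imwrite('pics/w0.png',w)
E
```

```text
roll [ 0.3957 -0.2925  0.045 ]
tape [ 0.4055 -0.1355  0.048 ]
jar [ 0.5684 -0.3005  0.094 ]
spTop [0.6852 0.0168 0.072 ]
flange [0.6836 0.0156 0.022 ]
handletop [ 0.6537 -0.0863  0.092 ]
clip [ 0.5961 -0.1294  0.025 ]
c1 [0.7858 0.0439 0.012 ]
c2 [ 0.7596 -0.1595  0.012 ]
c3 [ 0.5051 -0.1238  0.012 ]
c4 [0.5297 0.0793 0.012 ]
tcp in top [-348.19964781  614.02569888] [866.2293674  721.38312328]
base in top [322.27133743 736.94972548]
```

View pics/c1.png

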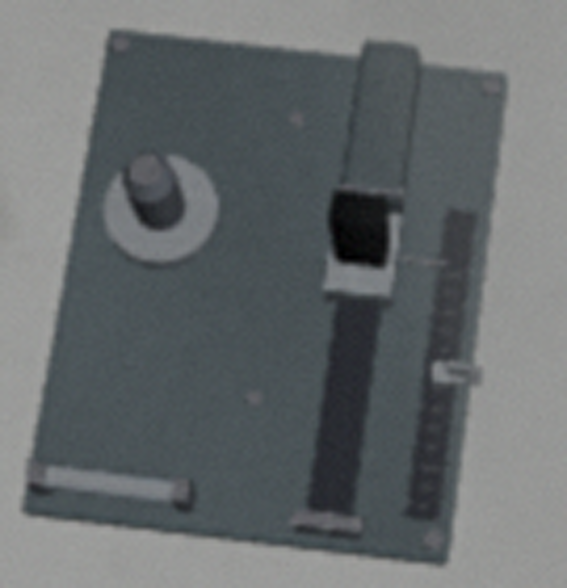

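View pics/w0.png

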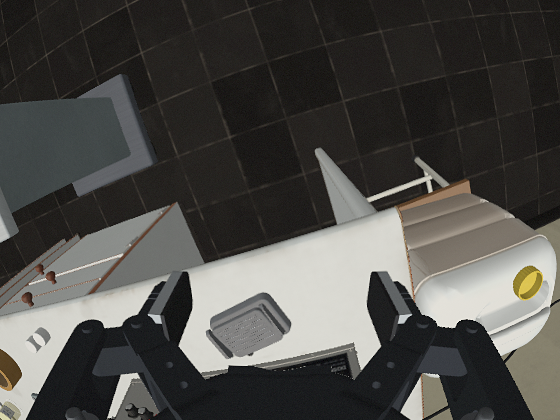

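The crop gives the base corners, spindle, handle and clip clearly. The wrist view looks at the left part of the desk, with a scale in the middle and nothing of the dispenser. I'll locate the black linkage, since it may be an obstacle, then refine the dispenser pose.

```bash
python3 - <<'E'
from h import *
s=1.42857
def tri(a,b):
    p,d=ray('top0',a[0]/s,a[1]/s); q,e=ray('scene0',*b); d/=np.linalg.norm(d); e/=np.linalg.norm(e)
    A=np.stack([d,-e],1); t=np.linalg.lstsq(A,q-p,rcond=None)[0]; x,y=p+t[0]*d,q+t[1]*e
    return ((x+y)/2).round(3),np.linalg.norm(x-y).round(3)
for a,b in [((232,393),(460,333)),((232,393),(395,348)),((75,292),(395,348)),((155,325),(395,348)),((155,325),(375,395)),((75,292),(460,333)),((232,393),(440,160)),((388,215),(221,243)),((314,200),(217,309))]: print(a,b,tri(a,b))
T=lambda u,v,z: at('top0',185+u/4.2,100+v/4.2,z)
C=[T(111,31,.012),T(506,73,.012),T(445,562,.012),T(24,515,.012)]
loc=np.array([[.13,.105],[.13,-.105],[-.13,-.105],[-.13,.105]])
P=np.array(C)[:,:2]; m=P.mean(0); rr=R.align_vectors(np.c_[P-m,np.zeros(4)],np.c_[loc,np.zeros(4)])[0]
yaw=rr.as_euler('zyx')[0]; M=rr.as_matrix()[:2,:2]
print('disp',m,yaw); print('resid mm',1e3*(P-m-loc@M.T).round(4))
for n,u,v,z in [('sptop',147,166,.072),('flange',161,209,.022),('handletopfarL',340,192,.092),('pointertip',445,263,.030),('clipridge',457,370,.03),('clipbase',432,372,.014),('clipend',480,377,.03)]:
    w=T(u,v,z); print(n,w.round(4),'local',((w[:2]-m)@M).round(4))
print('spindle pred',m+M@[.03,.06])
E
```

```text
(232, 393) (460, 333) (array([0.381, 0.138, 0.124]), np.float64(0.098))
(232, 393) (395, 348) (array([0.419, 0.138, 0.012]), np.float64(0.014))
(75, 292) (395, 348) (array([0.498, 0.206, 0.306]), np.float64(0.002))
(155, 325) (395, 348) (array([0.476, 0.177, 0.201]), np.float64(0.02))
(155, 325) (375, 395) (array([0.498, 0.213, 0.107]), np.float64(0.012))
(75, 292) (460, 333) (array([0.466, 0.202, 0.352]), np.float64(0.056))
(232, 393) (440, 160) (array([0.388, 0.03 , 0.381]), np.float64(0.007))
(388, 215) (221, 243) (array([ 0.651, -0.087,  0.095]), np.float64(0.002))
(314, 200) (217, 309) (array([0.683, 0.017, 0.075]), np.float64(0.002))
disp [ 0.64507774 -0.03834226] -0.13226598105496845
resid mm [[-1.  -1.6]
 [ 0.1  1. ]
 [ 1.3  2. ]
 [-0.4 -1.3]]
sptop [0.6862 0.0164 0.072 ] local [0.0336 0.0597]
flange [0.6837 0.017  0.022 ] local [0.031  0.0599]
handletopfarL [ 0.6638 -0.0767  0.092 ] local [ 0.0236 -0.0355]
pointertip [ 0.6502 -0.1253  0.03  ] local [ 0.0166 -0.0856]
clipridge [ 0.5951 -0.1304  0.03  ] local [-0.0374 -0.0978]
clipbase [ 0.5989 -0.1182  0.014 ] local [-0.0353 -0.0853]
clipend [ 0.5914 -0.1415  0.03  ] local [-0.0396 -0.1094]
spindle pred [0.68272854 0.01717726]
```

```bash
python3 - <<'E'
from h import *
s=1.42857
def tri(a,b):
    p,d=ray('top0',a[0]/s,a[1]/s); q,e=ray('scene0',*b); d/=np.linalg.norm(d); e/=np.linalg.norm(e)
    A=np.stack([d,-e],1); t=np.linalg.lstsq(A,q-p,rcond=None)[0]; x,y=p+t[0]*d,q+t[1]*e
    return ((x+y)/2).round(3),np.linalg.norm(x-y).round(3)
for a,b in [((65,360),(460,335)),((75,290),(395,350)),((45,500),(560,315)),((30,358),(460,335)),((232,393),(440,160)),((222,402),(432,178)),((250,408),(450,140)),((155,325),(380,390))]: print(a,b,tri(a,b))
a=cv2.resize(cv2.imread('pics/top0.png')[180:360,0:190],None,fx=2.6,fy=2.6)
b=cv2.resize(cv2.imread('pics/scene0.png')[120:420,350:560],None,fx=1.5,fy=1.5)
c=np.zeros((max(len(a),len(b)),a.shape[1]+b.shape[1],3),np.uint8);c[:len(a),:a.shape[1]]=a;c[:len(b),a.shape[1]:]=b
print(a.shape,b.shape); cv2.imwrite('pics/c2.png',cv2.convertScaleAbs(c,alpha=1.4,beta=15))
E
```

```text
(65, 360) (460, 335) (array([0.428, 0.21 , 0.307]), np.float64(0.007))
(75, 290) (395, 350) (array([0.499, 0.208, 0.305]), np.float64(0.0))
(45, 500) (560, 315) (array([0.302, 0.219, 0.296]), np.float64(0.007))
(30, 358) (460, 335) (array([0.432, 0.221, 0.335]), np.float64(0.01))
(232, 393) (440, 160) (array([0.388, 0.03 , 0.381]), np.float64(0.007))
(222, 402) (432, 178) (array([0.389, 0.041, 0.357]), np.float64(0.007))
(250, 408) (450, 140) (array([0.374, 0.013, 0.393]), np.float64(0.011))
(155, 325) (380, 390) (array([0.494, 0.209, 0.12 ]), np.float64(0.017))
(468, 494, 3) (450, 315, 3)
```

View pics/c2.png

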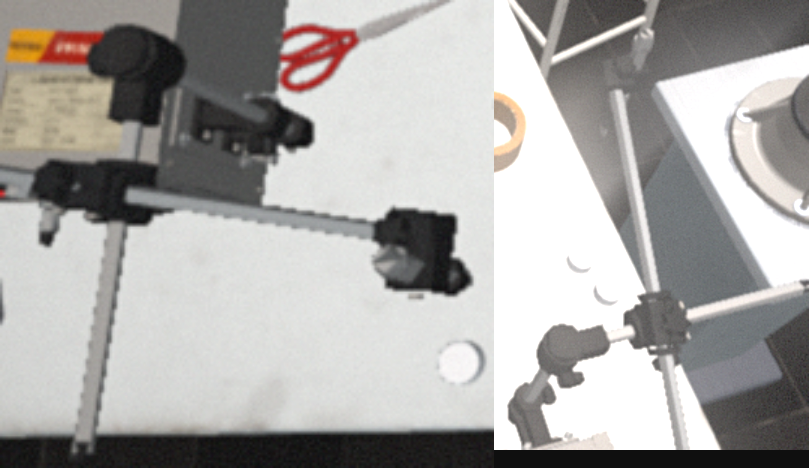

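The crops show a stand. One rod's head is near (0.39,0.03,0.38), the crossbar is at y≈0.21, z≈0.30, and the highest point is about 0.42. I'll lift to z≈0.55 and cross above it.

Request:
step_arm(
  commands="0 -1 4.5 0 0 0 -1;0 -1 4.5 0 0 0 -1;0 -1 4.5 0 0 0 -1;0 -1 4.5 0 0 0 -1;0 -1 4.5 0 0 0 -1;0 -1 4.5 0 0 0 -1;0 -1 4.5 0 0 0 -1;0 -1 2.5 0 0 0 -1;0 0 0 0 0 0 -1",
)

```text
time_s: 1.27
ee_pos: [0.2016, 0.538, 0.5735]
tool_rot: [0.0, 0.157, 0.988, 0.002]
ft_force: [0.5, 0.7, -0.3]
gripper_width: 0.0853
grasp_force: 0.0
```

Request:
step_arm(
  commands="3 -4 0 0 0 -0.1 -1;3 -4 0 0 0 -0.1 -1;3 -4 0 0 0 -0.1 -1;3 -4 0 0 0 -0.1 -1;3 -4 0 0 0 -0.1 -1;3 -4 0 0 0 -0.1 -1;3 -4 0 0 0 -0.1 -1;3 -4 0 0 0 -0.1 -1;0 -4 0 0 0 -0.1 -1;0 -4 0 0 0 -0.1 -1;0 -4 0 0 0 -0.1 -1;0 -4 0 0 0 -0.1 -1",
)

```text
time_s: 2.78
ee_pos: [0.4409, 0.0558, 0.5712]
tool_rot: [-0.0, 0.689, 0.725, 0.0]
ft_force: [-0.0, 0.4, 0.4]
gripper_width: 0.0854
grasp_force: 0.0
```

Request:
step_arm(
  commands="0 -4.5 0 0 0 -0.1 -1;0 -4.5 0 0 0 -0.087 -1;0 -4.5 0 0 0 0 -1;-1 -4.5 0 0 0 0 -1;-1 -4.5 0 0 0 0 -1;-1 -4.5 -4 0 0 0 -1;-1 -4.5 -5 0 0 0 -1;-0.5 -3 -5 0 0 0 -1;0 0 -5 0 0 0 -1;0 0 -5 0 0 0 -1;0 0 -5 0 0 0 -1;0 0 0 0 0 0 -1",
)

```text
time_s: 4.28
ee_pos: [0.394, -0.2824, 0.2827]
tool_rot: [-0.003, 0.753, 0.658, -0.002]
ft_force: [-0.8, -0.2, 0.7]
gripper_width: 0.0851
grasp_force: 0.0
```

```bash
python3 - <<'E'
from h import *
d=save('wrist','w1'); save('top','t1'); save('scene','s1')
print(proj('w1',[.3957,-.2925,.045],True))
a=cv2.resize(d['color'],(800,600)); t=cv2.imread('pics/top0.png')[255:320,350:415]
a[380:600,580:800]=cv2.resize(t,(220,220),interpolation=cv2.INTER_CUBIC); cv2.imwrite('pics/v1.png',a)
E
```

```text
[282.68970795 180.52656791]
```

View pics/v1.png

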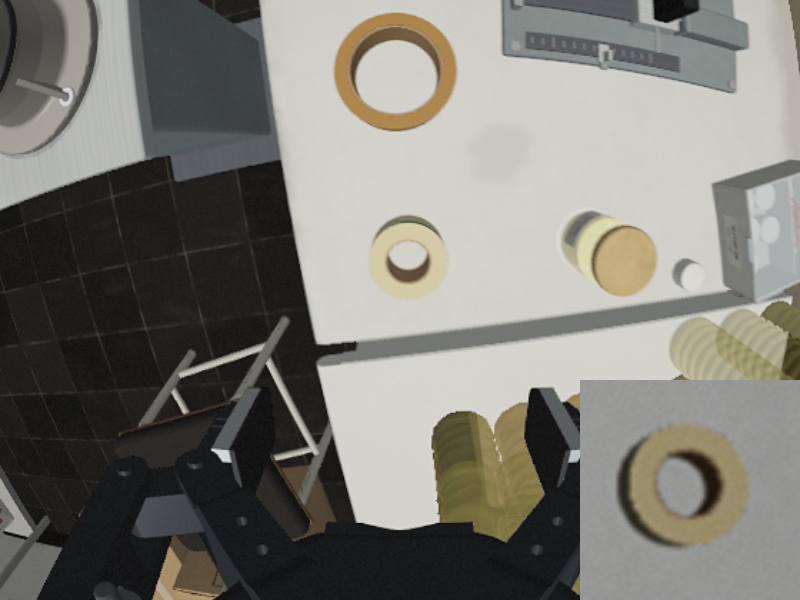

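The wrist view shows the roll's top ring centred at (408.5,260.5) in the 800 px picture. The inset puts it at (381.9,285.9) in the top view.

```bash
python3 - <<'E'
from h import *
print(at('w1',408.5/1.42857,260.5/1.42857,.045,True), at('top0',381.9,285.9,.045))
print(env.sense()['ee_pos'])
E
```

```text
[ 0.3992968  -0.29525066  0.045     ] [ 0.3950846  -0.29451642  0.045     ]
[ 0.39798746 -0.28452504  0.28760101]
```

Request:
step_arm(
  commands="0 -1 -4 0 0 0 -1;0 0 -4 0 0 0 -1;0 0 -4 0 0 0 -1;0 0 -4 0 0 0 -1;0 0 -3 0 0 0 -1;0 0 0 0 0 0 -1;0 0 0 0 0 0 -1;0 0 0 0 0 0 -1",
)

```text
time_s: 5.42
ee_pos: [0.3986, -0.2941, 0.0973]
tool_rot: [0.002, 0.752, 0.66, 0.001]
ft_force: [0.6, 0.5, -0.1]
gripper_width: 0.0853
grasp_force: 0.0
```

```bash
python3 - <<'E'
from h import *
d=save('wrist','w2'); print(env.sense()['ee_pos'])
print(proj('w2',[.397,-.295,.045],True)*1.42857)
cv2.imwrite('pics/v2.png',cv2.resize(d['color'],(800,600)))
E
```

```text
[ 0.39830933 -0.29388904  0.0969658 ]
[393.41358511 335.0356827 ]
```

View pics/v2.png

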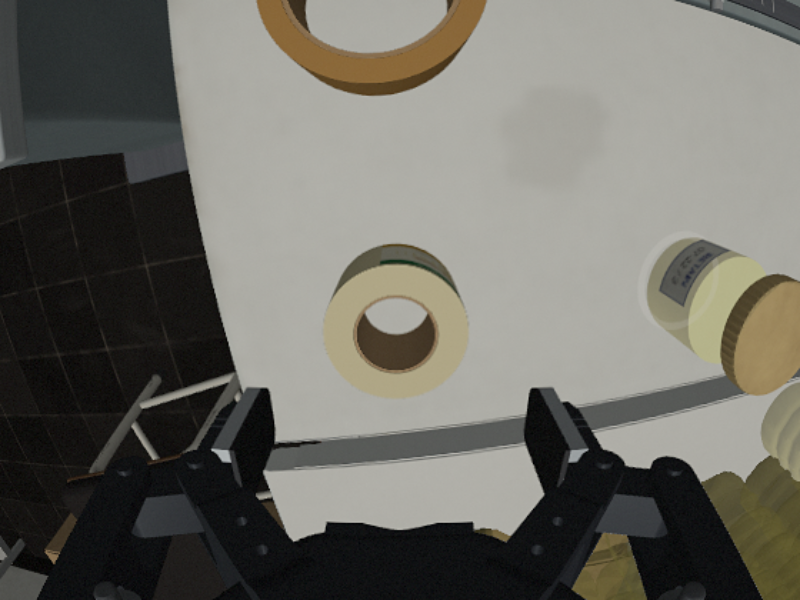

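The ring is at (396,331), 1–2 mm from the prediction and centred between the fingers. Descending.

Request:
step_arm(
  commands="0 0.1 -3 0 0 0 -1;0 0 -3 0 0 0 -1;0 0 -2 0 0 0 -1;0 0 -1.1 0 0 0 -1;0 0 0 0 0 0 -1;0 0 0 0 0 0 -0.7;0 0 0 0 0 0 -0.65",
)

```text
time_s: 6.35
ee_pos: [0.3976, -0.2926, 0.0051]
tool_rot: [0.001, 0.752, 0.659, 0.0]
ft_force: [-0.2, -0.2, 0.8]
gripper_width: 0.0709
grasp_force: 0.0
```

Request:
step_arm(
  commands="0 0 0 0 0 0 -0.6;0 0 0 0 0 0 -0.59;0 0 0 0 0 0 -0.58;0 0 0 0 0 0 -0.58",
)

```text
time_s: 6.85
ee_pos: [0.3971, -0.2923, 0.0044]
tool_rot: [0.0, 0.752, 0.659, 0.0]
ft_force: [-0.5, 1.4, 0.6]
gripper_width: 0.0673
grasp_force: 0.1
```

Request:
step_arm(
  commands="0 0 0 0 0 0 -0.57;0 0 0 0 0 0 -0.57;0 0 0 0 0 0 -0.57",
)

```text
time_s: 7.22
ee_pos: [0.3973, -0.2923, 0.0045]
tool_rot: [0.0, 0.752, 0.659, 0.0]
ft_force: [1.1, -0.4, 0.6]
gripper_width: 0.0672
grasp_force: 0.4
```

Request:
step_arm(
  commands="0 0 0 0 0 0 -0.56;0 0 0 0 0 0 -0.55;0 0 0 0 0 0 -0.55",
)

```text
time_s: 7.6
ee_pos: [0.3973, -0.2924, 0.0046]
tool_rot: [0.0, 0.752, 0.659, 0.0]
ft_force: [0.5, 0.6, 4.8]
gripper_width: 0.0666
grasp_force: 17.8
```

Request:
step_arm(
  commands="0 0 0 0 0 0 -0.543;0 0 0 0 0 0 -0.543;0 0 0 0 0 0 -0.543",
)

```text
time_s: 7.98
ee_pos: [0.3973, -0.2923, 0.0047]
tool_rot: [0.0, 0.752, 0.659, 0.0]
ft_force: [-0.1, 1.2, 6.4]
gripper_width: 0.0663
grasp_force: 25.7
```

Gripped at 26 N. Before going to the spindle I'll check the forearm's clearance to the stand head with a rough planar fit of the arm.

```bash
python3 - <<'E'
from h import *
q=env.sense(); j=q['joints']; p=q['ee_pos']; print(j.round(3))
Q=[[.398,1.537,.6503,.231],[j[1],j[3],np.hypot(p[0],p[1]),p[2]]]
A=[];b=[]
for a,c,r,z in Q:
    A+= [[np.sin(a),np.sin(a+c),0],[np.cos(a),np.cos(a+c),1]]; b+=[r,z]
x,res,*_=np.linalg.lstsq(np.array(A),np.array(b),rcond=None); print(x,res)
from scipy.optimize import fsolve
for r,z in [(.683,.14),(.683,.03),(.60,.05)]:
    s=fsolve(lambda s:[x[0]*np.sin(s[0])+x[1]*np.sin(s[0]+s[1])-r,x[0]*np.cos(s[0])+x[1]*np.cos(s[0]+s[1])+x[2]-z],[.5,1.5])
    e=np.array([x[0]*np.sin(s[0]),x[0]*np.cos(s[0])]); w=e+x[1]*np.array([np.sin(sum(s)),np.cos(sum(s))])
    print(r,z,s,'elbow',e,'wrist',w,'rel shoulder; z at r=.39:',np.interp(.39,[e[0],w[0]],[e[1],w[1]]))
E
```

```text
[-0.041  0.554  0.735  2.115 -0.593  0.685  0.964]
[ 0.58188116  0.43456244 -0.12686538] [0.00158925]
0.683 0.14 [0.56414934 1.55047583] elbow [0.31113021 0.49171504] wrist [0.683      0.26686538] rel shoulder; z at r=.39: 0.44402672198366727
0.683 0.03 [0.67819779 1.64270421] elbow [0.3650668  0.45311358] wrist [0.683      0.15686538] rel shoulder; z at r=.39: 0.42988098352274906
0.6 0.05 [0.55118556 1.84337302] elbow [0.30472976 0.49570703] wrist [0.6        0.17686538] rel shoulder; z at r=.39: 0.403629673629059
```

Forearm clears it comfortably. Lift and carry.

Request:
step_arm(
  commands="0 0 2 0 0 0 -0.543;0 0 3 0 0 0 -0.543;0 0 4 0 0 0 -0.543;0 0 4 0 0 0 -0.543;0 0 0 0 0 0 -0.543;0 0 0 0 0 0 -0.543",
)

```text
time_s: 8.72
ee_pos: [0.396, -0.2912, 0.1331]
tool_rot: [-0.001, 0.752, 0.659, -0.0]
ft_force: [0.8, 0.5, -1.9]
gripper_width: 0.0663
grasp_force: 26.2
```

Request:
step_arm(
  commands="1.5 1.5 0 0 0 0 -0.543;3 3 0 0 0 0 -0.543;3 3 0 0 0 0 -0.543;3 3 0 0 0 0 -0.543;3 3 0 0 0 0 -0.543;3 3 0 0 0 0 -0.543;3 3 0 0 0 0 -0.543;3 3.5 0 0 0 0 -0.543;3 3.5 0 0 0 0 -0.543;2 2.5 0 0 0 0 -0.543;1 1.5 0 0 0 0 -0.543;0 0 0 0 0 0 -0.543",
)

```text
time_s: 10.22
ee_pos: [0.6814, 0.0137, 0.1325]
tool_rot: [-0.001, 0.751, 0.66, -0.001]
ft_force: [0.0, -1.6, -1.7]
gripper_width: 0.0665
grasp_force: 26.2
```

Request:
step_arm(
  commands="0 0 0 0 0 0 -0.543;0 0 0 0 0 0 -0.543",
)

```text
time_s: 10.48
ee_pos: [0.6812, 0.0107, 0.1346]
tool_rot: [0.0, 0.753, 0.658, -0.0]
ft_force: [-0.7, -1.0, -1.3]
gripper_width: 0.0663
grasp_force: 26.2
```

```bash
python3 - <<'E'
from h import *
p=env.sense()['ee_pos'];print(p)
w=save('wrist','w3')['color']; t=save('top','t3')['color'];s=save('scene','s3')['color']
for f in('t3','s3'): print(f,proj(f,[.683,.017,.072]),proj(f,[p[0],p[1],p[2]+.04]))
print(proj('w3',[.683,.017,.072],True))
a=np.zeros((600,800,3),np.uint8);a[:300,:400]=cv2.resize(w,(400,300))
def c(im,x,y): return cv2.resize(im[y-50:y+50,x-66:x+67],(400,300),interpolation=cv2.INTER_CUBIC)
a[:300,400:]=c(t,225,140);a[300:,:400]=c(s,215,300)
a[300:,400:]=cv2.resize(w[200:420,140:433],(400,300))
cv2.imwrite('pics/v3.png',a)
E
```

```text
[0.68122125 0.01067849 0.13459508]
t3 [219.66096549 141.03430993] [214.27682829 119.89612971]
s3 [216.4956498  309.24285195] [208.9070205  279.89792606]
[279.4446868  218.11088315]
```

View pics/v3.png

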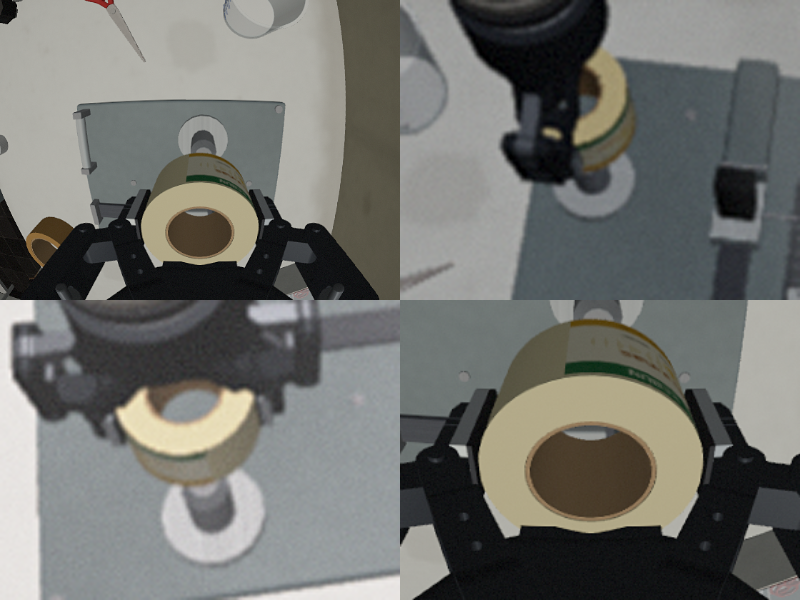

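```bash
python3 - <<'E'
from h import *
print(at('w3',279.9,325.3,.1747,True)); print(at('w3',279.9,(461-300)/1.365+200,.1747,True))
# spindle flange centre seen in wrist image upper-left crop at (204,137)/400 scale
print('flange via wrist',at('w3',204*1.4,137*1.4,.022,True), proj('w3',[.683,.017,.022],True)/1.4)
E
```

```text
[0.68229829 0.00946635 0.1747    ]
[0.68279732 0.01321898 0.1747    ]
flange via wrist [0.6884828  0.02062057 0.022     ] [199.65449594 140.62352167]
```

Roll is held level, just above and slightly to the -y side of the spindle. Correcting by about (+3.5,+7.5) mm and lowering to just over the tip.

Request:
step_arm(
  commands="0.3 0.7 0 0 0 0 -0.543;0 0 -2 0 0 0 -0.543;0 0 -2 0 0 0 -0.543;0 0 -1 0 0 0 -0.543;0 0 -0.5 0 0 0 -0.543;0 0 0 0 0 0 -0.543;0 0 0 0 0 0 -0.543",
)

```text
time_s: 11.5
ee_pos: [0.6856, 0.0195, 0.0801]
tool_rot: [0.001, 0.752, 0.659, 0.0]
ft_force: [0.0, -0.2, -1.6]
gripper_width: 0.0662
grasp_force: 26.2
```

```bash
python3 - <<'E'
from h import *
p=env.sense()['ee_pos'];print(p)
w=save('wrist','w4')['color']; t=save('top','t4')['color'];s=save('scene','s4')['color']
a=np.zeros((600,800,3),np.uint8);a[:300,:400]=cv2.resize(w,(400,300))
def c(im,x,y): return cv2.resize(im[y-50:y+50,x-66:x+67],(400,300),interpolation=cv2.INTER_CUBIC)
a[:300,400:]=c(t,225,140);a[300:,:400]=c(s,215,300)
a[300:,400:]=cv2.resize(w[200:420,140:433],(400,300))
cv2.imwrite('pics/v4.png',cv2.convertScaleAbs(a,alpha=1.5))
E
```

```text
[0.68558703 0.01951648 0.08007173]
```

View pics/v4.png

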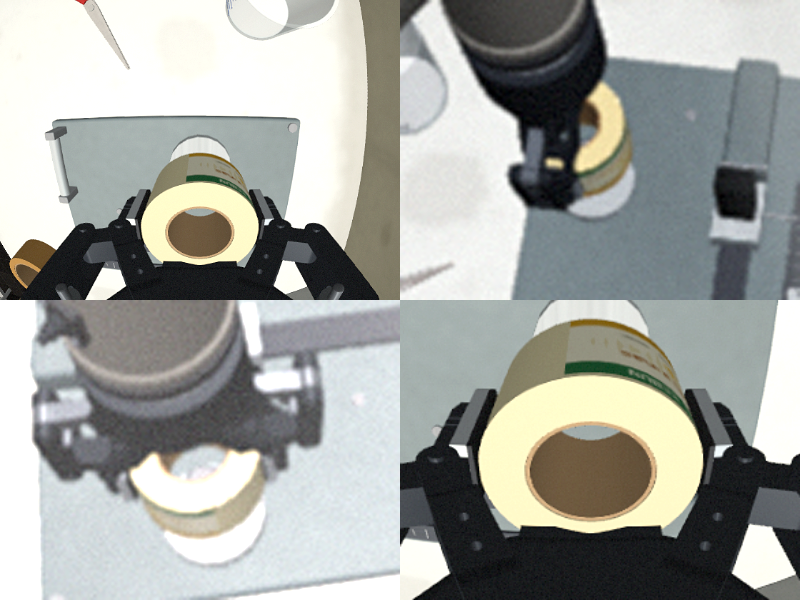

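The roll is aligned with the flange in all three views. Lowering over the tip while watching the force.

Request:
step_arm(
  commands="0 0 -0.5 0 0 0 -0.543;0 0 -0.5 0 0 0 -0.543;0 0 -0.5 0 0 0 -0.543;0 0 -0.5 0 0 0 -0.543;0 0 0 0 0 0 -0.543;0 0 0 0 0 0 -0.543",
)

```text
time_s: 12.4
ee_pos: [0.6852, 0.0197, 0.0595]
tool_rot: [0.0, 0.752, 0.659, 0.0]
ft_force: [-0.9, 0.5, -1.7]
gripper_width: 0.0665
grasp_force: 26.2
```

Request:
step_arm(
  commands="0 0 -0.7 0 0 0 -0.543;0 0 -0.7 0 0 0 -0.543;0 0 -0.7 0 0 0 -0.543;0 0 -0.6 0 0 0 -0.543;0 0 0 0 0 0 -0.543;0 0 0 0 0 0 -0.543",
)

```text
time_s: 13.15
ee_pos: [0.6852, 0.0196, 0.0326]
tool_rot: [0.0, 0.752, 0.659, 0.0]
ft_force: [0.4, 0.6, -1.8]
gripper_width: 0.0664
grasp_force: 26.2
```

Request:
step_arm(
  commands="0 0 -0.3 0 0 0 -0.543;0 0 -0.2 0 0 0 -0.543;0 0 0 0 0 0 -0.543;0 0 0 0 0 0 -0.543",
)

```text
time_s: 13.65
ee_pos: [0.6851, 0.0197, 0.0274]
tool_rot: [0.0, 0.752, 0.659, 0.0]
ft_force: [-0.1, 0.2, -1.2]
gripper_width: 0.0663
grasp_force: 26.2
```

Request:
step_arm(
  commands="0 0 -0.1 0 0 0 -0.543;0 0 -0.1 0 0 0 -0.543;0 0 0 0 0 0 -0.543;0 0 0 0 0 0 -0.543",
)

```text
time_s: 14.15
ee_pos: [0.6853, 0.0197, 0.0268]
tool_rot: [-0.0, 0.752, 0.659, 0.0]
ft_force: [-3.1, 0.3, 6.5]
gripper_width: 0.0661
grasp_force: 26.9
```

Seated: contact came at TCP 0.0268, against 0.0267 predicted. Release and rise.

Request:
step_arm(
  commands="0 0 0.1 0 0 0 -0.56;0 0 0 0 0 0 -0.65;0 0 0 0 0 0 -0.8;0 0 0 0 0 0 -1;0 0 0 0 0 0 -1;0 0 0 0 0 0 -1;0 0 2 0 0 0 -1;0 0 3 0 0 0 -1;0 0 4 0 0 0 -1;0 0 3 0 0 0 -1;0 0 0 0 0 0 -1;0 0 0 0 0 0 -1",
)

```text
time_s: 15.65
ee_pos: [0.6847, 0.0199, 0.1465]
tool_rot: [-0.0, 0.752, 0.659, 0.0]
ft_force: [0.0, 0.0, -0.1]
gripper_width: 0.0856
grasp_force: 0.0
```

```bash
python3 - <<'E'
from h import *
p=env.sense()['ee_pos'];print(p)
w=save('wrist','w5')['color']; t=save('top','t5')['color'];s=save('scene','s5')['color']
a=np.zeros((600,800,3),np.uint8);a[:300,:400]=cv2.resize(w,(400,300))
def c(im,x,y,k=1.): return cv2.resize(im[int(y-50*k):int(y+50*k),int(x-66*k):int(x+67*k)],(400,300),interpolation=cv2.INTER_CUBIC)
a[:300,400:]=c(t,225,140);a[300:,:400]=c(s,215,300)
a[300:,400:]=c(t,280,170,.6)
cv2.imwrite('pics/v5.png',cv2.convertScaleAbs(a,alpha=1.3))
E
```

```text
[0.68474341 0.01992558 0.14646614]
```

View pics/v5.png

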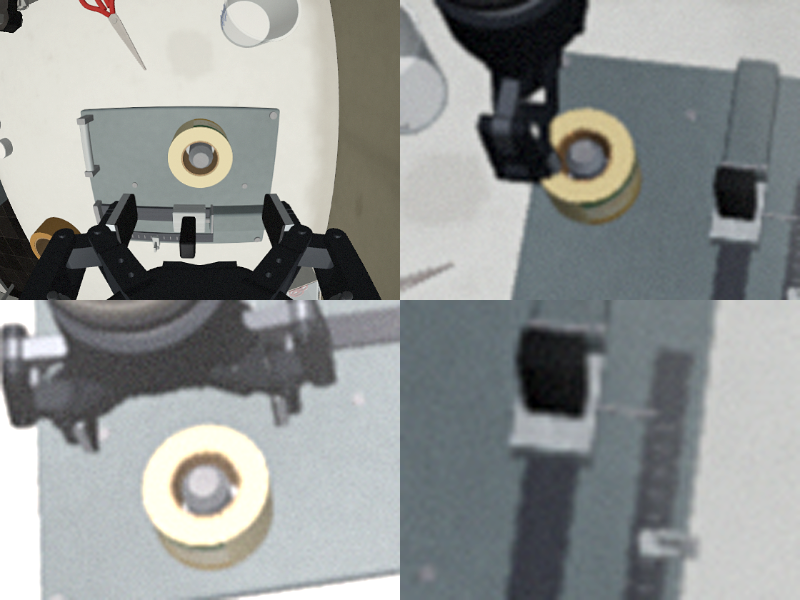

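The roll sits on the spindle with the post in its core, and it's free. The handle is at home. That was the last picture I may view, so from here I'll read the clip and pointer by intensity profiles along the rail.

```bash
cat >> h.py <<'E'
M0=np.array([.64508,-.03834]); YAW=-.1323
def L2W(x,y,z):
    c,s=np.cos(YAW),np.sin(YAW); return np.array([M0[0]+c*x-s*y,M0[1]+s*x+c*y,z])
def prof(f,y,z,xs):
    g=cv2.cvtColor(cv2.imread(f'pics/{f}.png'),cv2.COLOR_BGR2GRAY).astype(np.float32)
    P=np.array([proj(f,L2W(x,y,z),f[0]=='w') for x in xs],np.float32)
    return cv2.remap(g,P[None,:,0],P[None,:,1],cv2.INTER_CUBIC)[0]
E
python3 - <<'E'
from h import *
print(env.sense()['joints'].round(2))
xs=np.arange(-.054,.0301,.002)
print('x mm  ',' '.join('%3d'%(x*1e3) for x in xs))
for f in ('top0','t5','scene0','w1'):
  for y in (-.078,-.083,-.088,-.094,-.1):
    print('%-6s'%f,int(y*1e3),' '.join('%3d'%v for v in prof(f,y,.03,xs)))
E
```

```text
[-0.61  0.67  0.81  1.55 -0.51  1.15  0.17]
x mm   -54 -52 -49 -47 -45 -43 -41 -39 -37 -35 -33 -31 -29 -27 -25 -23 -21 -19 -17 -15 -13 -11  -9  -7  -5  -3  -1   0   2   4   6   8  10  12  14  16  18  20  22  24  26  28  30
top0   -78  81  83  81  80  85  81  84  84  85  86  86  85  85  85  86  87  86  85  84  85  87  84  87  87  87  90  89  87  88  88  88  90  89  87  83  90  94  87  86  91  90  90  89
top0   -83  55  50  53  53  51  51  54  58  62  64  58  55  53  54  57  59  59  56  60  62  59  59  61  65  65  61  63  65  61  63  63  65  68  67  68  81  89  69  65  64  66  66  65
top0   -88  50  51  54  61  68  90 123 129 130 129 116  73  59  65  62  56  57  62  67  67  62  59  64  72  65  63  60  65  70  68  62  62  69  72  63  62  63  61  60  62  62  61  63
top0   -94  54  56  57  57  61  83 117 112  88  96 115  92  64  59  60  61  64  63  64  63  62  63  63  65  65  64  63  63  63  64  62  63  66  66  67  64  61  61  63  64  64  62  64
top0   -100  89  88  87  90  88  90 108 102  82  93 110  99  90  89  88  89  87  89  87  87  90  89  88  88  88  91  91  90  92  92  90  90  88  
[... 2086 characters left out ...]
38 140 141 141 141 142 141 140 140 142 142 141 140 140 139 140 142 141 142 142 141 141 143 141 140 141 142 142 142 143 130 142 148 147 139 140 141 141
w1     -88  87  91  89  87  88  85 113 113 100 114 107  89  86  85  87  89  88  86  87  89  88  87  85  87  89  86  86  89  89  85  86  91  91  89  88  90  83  78  86  90  87  86  88
w1     -94  91  89  86 117 104 100 168 186 182 167 142 181 176 120  98  91  89 100 111  98  87  86 104 112  94  90  86 111 112  94  89  89 111 110  91  89  90  90  87  92  90  91  90
w1     -100  80  81  87  91  80  97 169 181 134  88 122 170 160  95  76  84  90  84  81  84  89  86  81  83  88  90  81  81  86  86  83  81  86  89  81  83  89  90  82  85  89  89  84
```

The clip centre reads about -36 mm locally, so roughly 51 mm of pull from home at +15 mm. I'll go to the handle leaning the hand about 0.2 rad toward +y. That way the top camera can still see the pointer and clip.

Request:
step_arm(
  commands="-0.6 -2.1 0 -0.05 0.0065 0 -1;-0.6 -2.1 0 -0.05 0.0065 0 -1;-0.6 -2.1 0 -0.05 0.0065 0 -1;-0.6 -2.1 0 -0.05 0.0065 0 -1;-0.8 -2.2 0 -0.02 0.003 0 -1;0 0 -2 0 0 0 -1;0 0 0 0 0 0 -1;0 0 0 0 0 0 -1",
)

```text
time_s: 16.8
ee_pos: [0.6533, -0.0855, 0.1259]
tool_rot: [0.073, 0.747, 0.656, -0.083]
ft_force: [0.0, 0.3, -0.6]
gripper_width: 0.0858
grasp_force: 0.0
```

```bash
python3 - <<'E'
from h import *
s=env.sense();p=s['ee_pos'];q=s['tool_rot'];print(p,R.from_quat(np.roll(q,-1)).as_matrix().round(3))
save('wrist','w6');save('top','t6')
# dark handle in the wrist picture near its projected top
h=L2W(.015,-.045,.092);u=proj('w6',h,True);print('handle top proj',u)
g=cv2.imread('pics/w6.png',0)
for dv in range(-60,41,10):
    v=int(u[1])+dv
    if 0<=v<420: print(v,' '.join('%3d'%x for x in g[v,int(u[0])-60:int(u[0])+61:4]))
E
```

```text
[ 0.65326517 -0.08552718  0.1259303 ] [[ 0.126  0.992 -0.029]
 [ 0.967 -0.13  -0.218]
 [-0.22  -0.    -0.976]]
handle top proj [278.88056624 233.32171445]
173  74  75  74  77  76  75  77  75  77 160 161 160 159 159 163 153 152 152 151 163 159 159 157 159 122  78  59 129 106 105 106
183  77  76  77  76  77  76  77  74  78 110 165 165 166 165  14  15  13  16  10  13 171 163 164 165 115 133  75 135 120 121 118
193 123 122 122 121 123 123 125 124 123 112 164 165 165  87   8  11  12  17  15   7  51 162 163 162 122 118  90 133 118 120 119
203 120 121 122 124 122 122 122 120 122 124 163 165 164  48   9   9   7   8  12  18   4 165 163 164 125 124  94 137 117 116 117
213 102 103 108 110 111 108 109 111 108 109 110 111 109  19  20  16  14  20  15  22  19 119 116 115 116 116 116 124 124 124 124
223 139 140 137  77  75  76  79  77  77  76  80  77  78  11  51  53  52  50  50  45  29  79  76  76  77  77  76 124 123 122 123
233 168  90 167 132 130 130 129 127 130 130 130 127 119  14  52  52  52  50  46  44  19 119 120 120 122 121 123 122 120 118 117
243 174  70 120 186 186 184 184 184 185 184 185 185 185  84  50  50  48  43  42  37  22 185 184 184 185 185 184 184 186 186 185
253 185 184 185 185 185 186 184 186 185 184 184 183 184 183 184 184 183 184 184 184 184 184 184 184 184 184 186 185 185 184 185
263 184 183 184 184 183 184 184 184 184 183 184 184 184 184 184 182 183 183 183 185 184 184 185 185 184 184 184 184 184 185 184
273 185 185 184 184 185 184 184 184 184 184 184 185 184 183 184 184 184 184 184 184 183 184 185 184 184 184 183 184 184 183 183
```

Handle top is at about (285,233) in the wrist image, 2–3 mm past the prediction in x, which is well inside the opening. Descend and close. The handle is solid, so the full grip is fine here.

Request:
step_arm(
  commands="0.2 0 -2 0 0 0 -1;0 0 -2 0 0 0 -1;0 0 -2 0 0 0 -1;0 0 -1.4 0 0 0 -1;0 0 0 0 0 0 -1;0 0 0 0 0 0 0;0 0 0 0 0 0 0.3;0 0 0 0 0 0 0.5;0 0 0 0 0 0 0.7;0 0 0 0 0 0 0.7;0 0 0 0 0 0 0.7",
)

```text
time_s: 18.27
ee_pos: [0.6564, -0.0863, 0.053]
tool_rot: [0.074, 0.747, 0.655, -0.082]
ft_force: [4.1, -0.5, 1.0]
gripper_width: 0.0172
grasp_force: 60.0
```

Gripped at 60 N with the 4 N spring preload showing. Pulling about 48 mm along the rail first.

Request:
step_arm(
  commands="-0.5 0.065 0 0 0 0 0.7;-0.8 0.105 0 0 0 0 0.7;-0.8 0.105 0 0 0 0 0.7;-0.8 0.105 0 0 0 0 0.7;-0.8 0.105 0 0 0 0 0.7;-0.7 0.1 0 0 0 0 0.7;-0.4 0.05 0 0 0 0 0.7;0 0 0 0 0 0 0.7;0 0 0 0 0 0 0.7;0 0 0 0 0 0 0.7",
)

```text
time_s: 19.52
ee_pos: [0.6095, -0.0799, 0.053]
tool_rot: [0.075, 0.747, 0.655, -0.082]
ft_force: [8.1, -2.5, -1.5]
gripper_width: 0.0171
grasp_force: 59.6
```

```bash
python3 - <<'E'
from h import *
s=env.sense();print(s['ee_pos'],s['ft_force'])
for n in('top','scene','wrist'): save(n,n[0]+'7')
xs=np.arange(-.054,-.0139,.001)
print('x mm  ',' '.join('%3d'%round(x*1e3) for x in xs))
for f in ('t7','s7'):
  for y in (-.07,-.074,-.078,-.082,-.085,-.088,-.091,-.094,-.1,-.106):
    print('%-3s'%f,'%4d'%round(y*1e3),' '.join('%3d'%v for v in prof(f,y,.03,xs)))
E
```

```text
[ 0.60946485 -0.07991986  0.05304756] [ 8.0609816  -2.45147159 -1.45993939]
x mm   -54 -53 -52 -51 -50 -49 -48 -47 -46 -45 -44 -43 -42 -41 -40 -39 -38 -37 -36 -35 -34 -33 -32 -31 -30 -29 -28 -27 -26 -25 -24 -23 -22 -21 -20 -19 -18 -17 -16 -15 -14
t7   -70  88  88  87  87  88  88  87  86  87  88  88  88  90  91  91  89  89  89  90  90  90  89  91  98 104 103  96  92  92  91  90  89  91  92  91  89  88  88  90  92  93
t7   -74  88  89  88  87  87  87  87  87  87  88  89  89  88  87  88  90  93  94  93  91  89  93  99 102 101  99  95  92  91  91  91  91  91  90  90  89  90  92  92  91  91
t7   -78  89  90  90  89  89  90  91  90  89  88  88  89  91  91  90  91  91  91  92  94  96 100 105 108 105  99  95  95  93  92  92  95  96  93  90  89  90  90  91  92  92
t7   -82  63  60  61  63  65  66  65  62  60  60  62  63  61  60  61  64  65  67  65  64  64  68  79  91  93  83  73  69  68  68  70  69  68  68  69  70  71  72  72  71  70
t7   -85  52  51  52  53  55  57  58  59  59  62  70  80  88  96 104 108 113 114 110 103  92  82  74  76  76  72  67  62  59  58  59  58  56  56  58  62  64  65 
[... 1906 characters left out ...]
 101 105
s7   -91  92  91  91  87  82  80  78  74  73  77  77  76  76  76  77  78  79  79  79  80  82  81  79  79  80  79  78  80  82  79  77  81  85  85  83  81  82  83  87  89  91
s7   -94  78  75  74  78  79  77  75  73  74  76  78  78  76  75  76  77  76  77  78  78  78  79  80  82  81  78  75  76  78  78  78  76  78  82  83  82  83  83  82  82  82
s7  -100  75  75  74  73  76  77  75  75  77  80  82  81  79  78  78  80  80  79  79  81  82  78  76  77  77  77  79  79  81  81  81  81  81  81  83  83  81  81  81  81  81
s7  -106  80  79  78  79  79  77  74  75  75  76  77  76  77  80  80  79  77  76  76  77  77  77  77  78  79  79  79  82  85  81  75  78  85  86  85  83  81  81  82  85  85
```

The top view reads the pointer at -30.6 mm, and the clip's profile fits a foot plus a ridge whose top is near -33.5 in the 30 mm plane. To settle the ridge height I'll take finer profiles of it from the first high wrist view and the scene view.

```bash
python3 - <<'E'
from h import *
for f in('t7','w1','scene0'):
    p=load(f)[1]; c,s=np.cos(YAW),np.sin(YAW); d=p[:2]-M0; print(f,'cam local',(c*d[0]+s*d[1]).round(3),(-s*d[0]+c*d[1]).round(3),p[2].round(3))
xs=np.arange(-.047,-.0229,.001)
print('x       ',' '.join('%3d'%round(x*1e3) for x in xs))
for f in('w1','scene0'):
  for y in (-.086,-.09,-.094,-.098,-.102,-.106,-.11): print('%-6s'%f,round(y*1e3),' '.join('%3d'%v for v in prof(f,y,.03,xs)))
xs=np.arange(.009,.0281,.001); print('x ptr   ',' '.join('%3d'%round(x*1e3) for x in xs))
for y in(-.07,-.075,-.08,-.085): print('w1',round(y*1e3),' '.join('%3d'%v for v in prof('w1',y,.03,xs)))
xs=np.arange(-.006,.0381,.002);print('x handle top z92',' '.join('%3d'%round(x*1e3) for x in xs))
for f in('scene0','top0'):
  for y in(-.052,-.045,-.038): print(f,y,' '.join('%3d'%v for v in prof(f,y,.092,xs)))
xs=np.arange(-.142,-.1179,.002);print('edge-',' '.join('%3d'%round(x*1e3) for x in xs))
for f in('scene0','top0'): print(f,' '.join('%3d'%v for v in prof(f,-.06,.012,xs)),'|',' '.join('%3d'%v for v in prof(f,.05,.012,-xs)))
E
```

```text
t7 cam local -0.287 -0.119 0.896
w1 cam local -0.214 -0.193 0.425
scene0 cam local -0.033 0.363 0.858
x        -47 -46 -45 -44 -43 -42 -41 -40 -39 -38 -37 -36 -35 -34 -33 -32 -31 -30 -29 -28 -27 -26 -25 -24 -23
w1     -86 107 109 109 107 110 109 105 105 108 111 108 108 109 110 109 109 110 112 112 112 110 112 114 111 112
w1     -90  90  86  89  99 136 177 195 195 189 186 186 190 190 186 166 126  87  89  93  87  88  90  88  88  87
w1     -94 118 104  94 100 132 168 180 186 185 182 181 167 149 142 157 181 190 176 145 120 115  98  86  91  90
w1     -98  90  87  91 110 142 169 178 177 159 128 102  91  95 109 143 177 184 168 135 105  91  86  89  91  90
w1     -102 114 119 115 105 135 169 183 180 162 133 105  89  90 105 134 157 160 159 140 124 130 131 124 118 113
w1     -106 142 140 134 126 113 117 136 151 154 151 147 148 140 133 139 143 143 142 141 140 141 141 141 141 141
w1     -110 136 139 136 129 107 103 117 136 149 156 157 154 147 138 132 112 105 119 129 133 138 135 130 124 108
scene0 -86  99  98  97 100 107 128 158 187 194 195 190 193 199 203 198 173 141 114  99  98 102 106 107 103 10
[... 1441 characters left out ...]
8 131 129 132 130 129 109  72  63  75  82  74  75  78  68  71  83 126 129 127 131 132 136 134
top0 -0.052   9  12  14  15  17   9  13  17  22  23  23  23  23  22  23  40  76  92  83  79  78  80  77
top0 -0.045   0   7  11  10  11  15  12  14  18  20  18  23  18  20  19  37  72  84  83  78  77  80  80
top0 -0.038  12   7   3   8   8  10   5   8  12  16  17  17  18  15  13  34  70  91  77  72  77  75  75
edge- -142 -140 -138 -136 -134 -132 -130 -128 -126 -124 -122 -120 -118
scene0 218 220 219 220 218 222 188 150 142 161 163 164 151 | 217 218 218 216 218 216 172 131 131 133 131 133 131
top0 152 153 156 155 154 144 107  64  71  77  71  66  73 | 151 150 151 151 150 135 100  77  72  77  76  75  75
```

The scene view sits square to the rail, so height hardly affects it. It gives home-to-ridge 52.1 mm, and the top view gives 51.7 mm. Current travel is 47.6 mm, so 4.3 mm more.

Request:
step_arm(
  commands="-0.22 0.03 0 0 0 0 0.7;-0.21 0.03 0 0 0 0 0.7;0 0 0 0 0 0 0.7;0 0 0 0 0 0 0.7;0 0 0 0 0 0 0.7",
)

```text
time_s: 20.3
ee_pos: [0.6053, -0.0794, 0.053]
tool_rot: [0.075, 0.747, 0.655, -0.081]
ft_force: [8.3, -1.8, -2.1]
gripper_width: 0.0171
grasp_force: 59.7
```

```bash
python3 - <<'E'
from h import *
s=env.sense();d=np.array([.6564,-.0863])-s['ee_pos'][:2];print(s['ee_pos'],s['ft_force'],s['grasp_force'],'travel mm',1e3*np.hypot(*d))
F=[]
for i in range(4):save('top',f't8{i}')
def cen(fs,y,lo,hi):
    xs=np.arange(lo,hi,.0005); v=np.mean([prof(f,y,.03,xs) for f in fs],0); k=np.argmax(v); w=np.clip(v-np.percentile(v,50),0,None); w[abs(np.arange(len(xs))-k)>6]=0
    return 1e3*(w@xs)/w.sum()
home=['top0','t1','t5','t6']; now=[f't8{i}' for i in range(4)]
for y in(-.072,-.076,-.079,-.082): print(y,'home',cen(home,y,.008,.026).round(1),'now',cen(now,y,-.044,-.026).round(1))
xs=np.arange(-.047,-.0259,.001); print(' '.join('%3d'%round(x*1e3) for x in xs))
for y in(-.08,-.082,-.084,-.086,-.09,-.094,-.098,-.102): print(round(y*1e3),' '.join('%3d'%v for v in np.mean([prof(f,y,.03,xs) for f in now],0)))
# roll still seated?
E
```

```text
[ 0.60529568 -0.07936234  0.05302771] [ 8.33510044 -1.79357395 -2.12569832] 59.661487340927124 travel mm 51.57308289238867
-0.072 home 17.2 now -33.8
-0.076 home 16.9 now -34.6
-0.079 home 17.4 now -34.7
-0.082 home 17.3 now -34.7
-47 -46 -45 -44 -43 -42 -41 -40 -39 -38 -37 -36 -35 -34 -33 -32 -31 -30 -29 -28 -27 -26
-80  82  79  78  77  80  84  86  84  84  84  87  93  96  95  90  85  82  82  83  85  86  88
-82  64  60  59  59  60  60  61  61  63  67  74  85  92  89  79  71  67  64  65  66  68  70
-84  55  54  56  59  63  67  72  76  80  86  93 101 106  98  83  67  60  56  56  58  58  58
-86  64  65  70  83 100 113 121 128 131 135 139 138 133 115  93  70  61  58  58  62  61  59
-90  69  75  81 101 122 139 142 141 137 133 132 129 124 114  95  78  66  64  67  74  76  71
-94  59  64  72  89 112 129 133 123 108  94  92 102 114 123 118  99  78  68  63  63  66  66
-98  87  87  89  94 108 122 126 116 102  91  91 103 116 121 118 109  98  89  86  85  89  90
-102 100  99  98  97  97 101 103  99  96  94  97 106 116 119 113 107 103 101 102 103 102 101
```

The pointer is at -34.7 mm (51.9 mm of travel) and the ridge at about -34.9. It's aligned and firmly held, so I'm handing in.

```bash
python3 -c "
from plant import env
print(env.sign_off())"
```

```text
the job is handed in; nothing more can be done
None
```

The job is handed in: the label roll, carried at about 26 N a finger, sits all the way down on the spindle and is released, and the slide is held 51.9 mm out with its pointer on the index clip to within about 0.5 mm by my measurement; the tape roll and jar were not touched.

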